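# Check the glass with the spring-tipped gauge

### The arm

A 6-joint arm with a two-finger parallel gripper is mounted at the origin on the work surface. World frame = base frame: x ahead of the robot, y to its left, z up, the work surface at z = 0. Lengths are in mm, angles in rad, forces in N, time in s.
With the tool pointing down it reaches from about 350 to 875 mm from the base axis. Payload 4.2 kg.
Tool frame: the origin (TCP) lies at the very end of the fingers, on their centre line; the grasp point (between the pads) lies 19 mm behind it; z points along the fingers, y is the line along which they close (so a half turn about z gives the same grasp; the last joint's range is limited). The gripper opens to 85 mm and grips with 20 to 120 N. Pads are 22 mm wide; open, the fingers measure 114 mm over their backs; the gripper's body (76 mm by 85 mm) begins 54 mm behind the grasp point. The pads swing forward as they close: fully open they stand 13 mm farther back than shut.
Start: joints at [1.411, 0.385, 0.008, 0, -1.194, -0.259], TCP at [254.132, 570.978, 231.312] pointing down, gripper open.
Joint ranges: [-3.14, 3.14], [-1.21, 2.06], [-1.07, 1.41], [-3.16, 2.05], [-2.99, -0.16], [-3.1, 3.1]. Speed limits (rad/s): [2.79, 2.79, 3.14, 3.14, 3.14, 3.14].

### API

Orientations are given as a unit quaternion [x, y, z, w].
In Python, from bench import arm, optics gives the robot as it stands. The module is installed in compiled form; this text tells all that it offers.
- The arm moves only by the tool step_arm, never from a script. Its argument "motion" is a list of rows, each an object with "dr": the turn, a rotation vector about the tool's x, y, z in units of 8 degrees (1.0 is 8 degrees), a list of three; "slide": the shift along the tool's x, y, z in mm, a list of three; "jaw": the finger opening in mm, from 0 to 85.4. A call has exactly 8 rows; each row is the pose to reach, as a shift and turn from the pose commanded when the call began, along the tool's axes at that moment; what a row does not reach only later rows make up. A row lasts 1/8 s, in which the tool goes at most 62.5 mm and 10.7 degrees, less where a joint would pass 70% of its speed; a pose out of reach is approached as far as the arm can. A call with a gripper value outside its range is refused whole. The fingers move at their own pace and stop on an object; the grip force is fixed at half the most. Time passes only in rows, so rows that repeat a pose let the fingers close, or fill a call up. It gives the time, the measured TCP pose, the force, the opening and the grip force at its end, in the units of the state.
- arm.read_state(): the state, without advancing time (a new reading comes with each control period).
- optics.get_image(name): name is "scene" or "top"; returns the picture (384x512x3 uint8, blue, green, red); there is no depth.
- optics.camera_info(name): a dict with "camera_matrix" (3x3 intrinsics, pixels), "view" (4x4, takes a point from world to camera coordinates). Camera axes: x right, y up, looking along -z (the intrinsics and any distortion apply to the point x, -y, -z); pixel columns grow to the right and rows downward; lengths in mm; the calibration is good to about 2 mm. A picture is of the moment at which its call begins. camera_info takes no time and is no camera call.
- arm.job_done(): hands the job in; it is judged then, once.
The state is a dict: "clock": time; "joints": joint angles; "joint_vel": joint speeds; "joint_efforts": joint torques, N m; "position": TCP position; "ee_rot": TCP orientation; "contact_force": force on the tool from outside, world axes, zero at the start; "wrist_torque": the same for the moment, N m; "gripper_width": finger opening in mm; "grasp_force": force on a finger pad.
Only numpy, scipy, OpenCV 4.12 (cv2) and the standard library are available. Lean on these libraries where they do the work, as an engineer would, in place of code of your own. Each camera call takes 0.05 s, during which the arm holds its last target. There are 200 camera calls.

### The job

Take hold of the lid of the white tub by its tab, tip it well up about the opposite edge, which stays on the rim, then lift it off and lay it flat on the bench, top up, without dropping it. Take the gauge out of the tub and hold it square to the sloping glass with its sprung tip inside the ring drawn on the glass, pressing lightly so that the tip is pushed about half way in. Finish while holding it there: do not let go of the gauge; leave the other things on the bench where they are.

Things in the scene. Friction and masses are not known exactly. Their poses are not given: they have to be found in the camera images.
- tub: White square tub fixed to the bench, 124 x 124 mm outside, walls 4 mm, rim 80 mm above the bench. Origin: centre of its underside; z up, x and y along its sides. In its middle a wooden block (50 x 50 mm, top 39 mm above the bench) with an 18 mm hole holds the gauge. The tub is on one side (left or right), the easel on the other; the bench between them is clear, at least 200 mm wide.
- lid_centre (a point): Loose white lid (about 120 g), an upside-down pan 124 x 124 mm, 34 mm high, its walls seated on the tub's rim, with a thin lip hanging 6 mm into the tub with 2 mm play. This point: centre of the pan, 17 mm above the seat (97 mm above the bench at rest, 23 mm when the lid lies flat on the bench on its lip). z out of its top, x towards the edge with the tab.
- lid_tab (a point): Centre of the lid's upright tab, a block 12 mm (lid x) by 24 mm (lid y) by 28 mm high on top of the lid at the middle of its +x edge, 55 mm from the lid's centre. It spans 34 to 62 mm above the lid's seat, this point 48 mm (128 mm above the bench with the lid on, 54 mm with it on the bench). Axes as the lid. Pinch it across its 24 mm width, along lid y.
- lid_back (a point): Middle of the lid's lower edge on the side opposite the tab (lid -x side, 62 mm from the centre line, on the seat plane): the edge about which the lid tips. Same axes as the lid.
- gauge_centre (a point): Gauge (about 120 g) standing upright in the block in the tub, under the lid, 2 mm play, any yaw. Black square body 24 x 24 mm, 64 mm high; this point is the body's centre (71 mm above the bench; body spans 39 to 103 mm). z up along it, x and y square to its flat sides. Below: steel nose 14 mm wide, 14 mm long, then a round-ended tip 8 mm wide, its end 60 mm below this point.
- tip_end (a point): The very end of the gauge's sprung tip, on the gauge's axis, 60 mm from the centre of the body when the tip is fully out. Same axes as the gauge.
- gauge_tip (a joint): How far the sprung tip is pushed into the gauge, m: 0 fully out, 0.010 fully in. The spring pushes with about 2 N at 0, 4 N at 0.005 (half in), 6 N at 0.010.
- mark (a point): Centre of the only ring drawn on the glass: a black ring, 18 mm inside diameter, on the large pale pane, at the glass surface, about 55 mm above the bench. z points square out of the glass. The glass slopes 0.31 rad (18 degrees) down towards this point's -x (towards the robot, more or less); y is level.
- easel: Fixed wooden stand that carries the sloping work board (180 x 170 mm) with the glass panel (150 x 140 mm). Origin: centre of its foot, on the bench; z up, -x is the low front edge of the slope. The board rises from about 15 mm at the front to about 90 mm at the back.
- panel: The sloping work board with the glass on it, fixed on the easel. Origin: centre of the board's underside, z square out of the glass, whose surface lies 20 mm above this point.
- lid: The lid as a whole; origin at the middle of its seat plane (see its centre point).
- gauge: The gauge as a whole; origin at the middle of the underside of its square body, 32 mm below the centre point.
- jar: Bystander, to be left alone: open glass jar, 60 mm wide, 75 mm high, beyond the middle. Origin at its underside.
- marker: Bystander, to be left alone: felt marker, 130 mm long, lying beyond the middle. Origin at its underside.
- pliers: Bystander, to be left alone: pliers with yellow handles, lying at the left. Origin at its underside.
- hammer: Bystander, to be left alone: hammer lying at the right. Origin at its underside.
- spool: Bystander, to be left alone: metal spool, 52 mm wide, 50 mm high, at the far left. Origin at its underside.
- pin_tub: Bystander, to be left alone: clear open tub, 90 x 70 x 40 mm, at the left. Origin at its underside.
- bench_brush: Bystander, to be left alone: hand brush lying at the far right. Origin at its underside.
Things that resemble listed ones, but are neither listed nor needed, are in the scene too. Leave any purple or red look-alike of the lid alone.

How it is judged (in metres and radians):
On the way, in this order (a step that is already met when the one before it is completed fails the run):
1. the lid is tipped up by more than 0.2 rad while its edge opposite the tab is still on the tub's rim (within 20 mm) (angle between lid_centre's own z axis and vertical above 0.2 rad and z of lid_tab in the frame of tub above 0.14 m and z of lid_back in the frame of tub between 0.065 and 0.1 m and x of lid_back in the frame of tub between -0.082 and -0.042 m), for 0.05 s.
2. the lid lies flat on the bench, top up, let go, clear of the tub (height (world z) of lid_centre below 0.04 m and angle between lid_centre's own z axis and vertical below 0.15 rad and contact force between lid and the fingers below 0.05 N and contact force between lid and tub below 0.05 N), for 0.2 s.
3. the gauge is held up clear out of the tub (z of tip_end in the frame of tub above 0.082 m and contact force between gauge and the fingers above 1 N), for 0.1 s.
At the end, for the whole second after the job is handed in: Gauge held still by the fingers alone, tip down, within 0.15 rad of square to the glass, tip end within 9 mm of the ring's centre and pushed in 2 to 8.5 mm (1 to 9 N on the glass); lid flat (0.15 rad), top up, on the bench, let go, clear of the tub (all of step 2 and distance between tip_end and mark below 0.009 m and angle between the z axis of gauge_centre and the z axis of mark, either way round below 0.15 rad and angle between gauge_centre's own z axis and vertical below 0.8 rad and value of joint gauge_tip between 0.002 and 0.0085 m and contact force between gauge and panel between 1 and 9 N and contact force between gauge and the fingers above 1 N and contact force between gauge and tub below 0.05 N and linear speed of gauge below 0.02 m/s); the arm keeps its last pose, push and grip.
It fails at once if the glass is pushed with more than 20 N (contact force between gauge and panel above 20 N).
It fails at once if the lid is dropped (falls free faster than 0.9 m/s) (linear speed of lid above 0.9 m/s and contact force between lid and the fingers below 0.01 N).
It fails at once if another thing on the bench is moved by more than 40 mm (distance of any of jar, marker, pliers, hammer, spool, pin_tub, bench_brush from where it was at the start of the episode above 0.04 m).
It also fails if it takes over 64 s, if anything falls off the work surface, if the arm or the gripper's body presses on something with over 40 N, if the wrist force passes 120 N, or if a joint passes its speed limit or range.

## Working session

There is one attempt and no reset: what is moved stays moved. The work goes in short steps, Python scripts to look and compute and a tool call to move; the robot and the scene stay as the last step left them, time stands still between calls to the robot, and variables do not carry over. Pictures are saved under pics/ and viewed, at most 10 in all, crops included, and the job is handed in when it is done.

Besides the shell and the picture viewer there is one more tool, called after "Request:" by a JSON object that holds its "fn" and its "kwargs", one argument or row to a line. step_arm: Moves the arm, as the interface text tells. Its arguments: {"type":"object","properties":{"motion":{"type":"array","items":{"type":"object","properties":{"dr":{"type":"array","items":{"type":"number"}},"slide":{"type":"array","items":{"type":"number"}},"jaw":{"type":"number"}}}}},"required":["motion"]}

```bash
mkdir -p pics; python3 - <<'E'
from bench import arm, optics
import cv2, numpy as np
for n in("scene","top"):
    im=optics.get_image(n); cv2.imwrite(f"pics/{n}0.png",im)
    c=optics.camera_info(n); print(n,{k:np.round(v,3).tolist() if not isinstance(v,str) else v for k,v in c.items()})
print(arm.read_state())
E
```

```text
scene {'camera_matrix': [[367.425, 0.0, 259.416], [0.0, 367.425, 190.293], [0.0, 0.0, 1.0]], 'view': [[-0.676, 0.737, 0.014, 316.855], [-0.527, -0.496, 0.69, 176.018], [0.516, 0.459, 0.724, -1533.972], [0.0, 0.0, 0.0, 1.0]]}
top {'camera_matrix': [[384.509, 0.0, 248.951], [0.0, 384.509, 193.898], [0.0, 0.0, 1.0]], 'view': [[-0.017, -1.0, 0.004, 1.893], [0.98, -0.016, 0.2, -480.467], [-0.199, 0.008, 0.98, -1228.319], [0.0, 0.0, 0.0, 1.0]]}
{'clock': 0.1, 'joints': array([ 1.41058634e+00,  3.85478202e-01,  6.73747513e-03, -4.48264581e-04,
       -1.19400827e+00, -2.58605372e-01]), 'joint_vel': array([-0.00097991, -0.00252922,  0.00484564,  0.00248072, -0.0007845 ,
        0.00100511]), 'joint_efforts': array([-3.43911970e-04, -3.93315661e+01,  1.88931870e+01,  4.19804558e+00,
       -2.55339706e-03,  1.37091682e-06]), 'position': array([253.9371426 , 570.49983825, 230.32010031]), 'ee_rot': array([ 9.78136542e-01, -2.07961316e-01, -1.60062878e-04,  9.85400175e-04]), 'contact_force': array([-0.09475069, -0.22298164, -0.50194486]), 'wrist_torque': array([ 0.03215136,  0.01786035, -0.02306064]), 'grasp_force': 0.0, 'gripper_width': 85.28441662020744}
```

View pics/scene0.png

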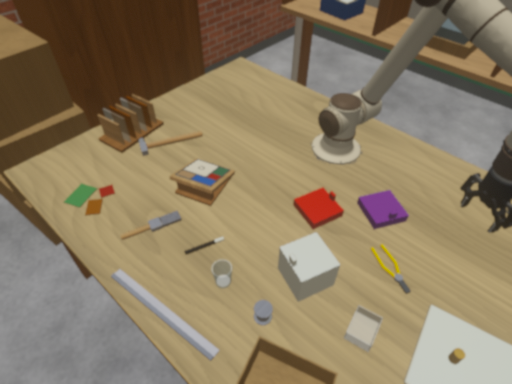

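View pics/top0.png

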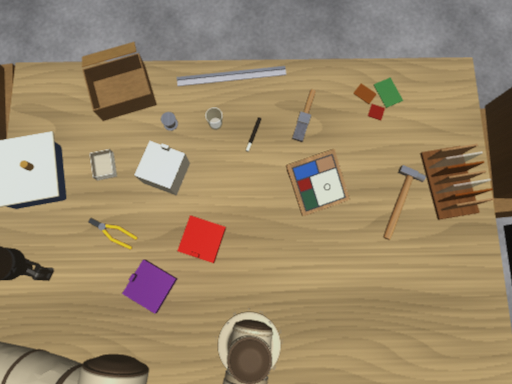

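Lid candidates (scene / top pixels):
- White lid on the tub: (308,250) / (163,163)
- Red look-alike: (318,207) / (202,239)
- Purple look-alike: (383,208) / (150,286)

I choose the white one. The ring is on the pale pane at top (327,187). Next is one close crop to check both.

```bash
python3 - <<'E'
import cv2, numpy as np
s=cv2.imread("pics/scene0.png");t=cv2.imread("pics/top0.png")
def c(im,x,y,w,h,k): return cv2.resize(im[y:y+h,x:x+w],(400,300),interpolation=cv2.INTER_CUBIC)
A=c(s,268,228,80,60,5)[:300];B=c(t,125,135,80,60,5);C=c(s,165,145,80,60,5);D=c(t,280,145,80,60,5)
cv2.imwrite("pics/crop1.png",np.vstack([np.hstack([A,B]),np.hstack([C,D])]))
E
```

```text
(no output)
```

View pics/crop1.png

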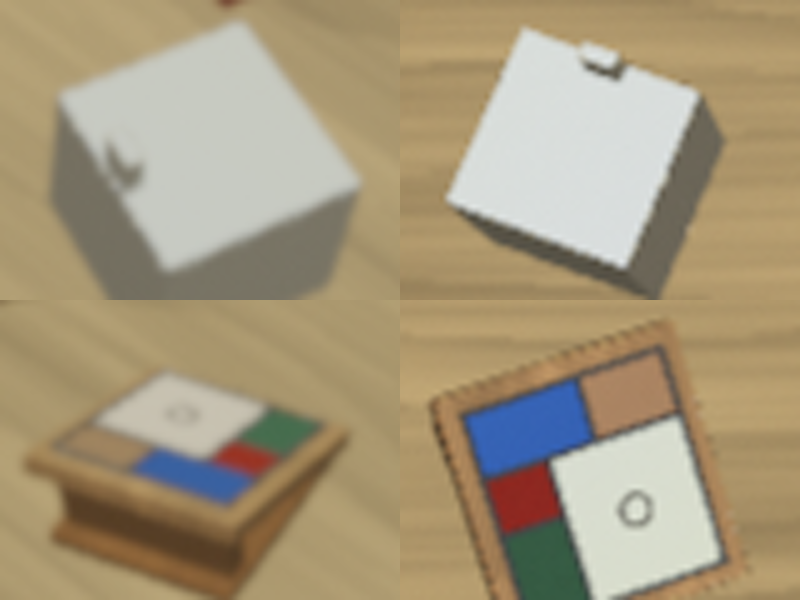

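```bash
cat > h.py <<'E'
import numpy as np
from scipy.optimize import least_squares
from scipy.spatial.transform import Rotation as R
from bench import arm, optics
CI={n:optics.camera_info(n) for n in("scene","top")}
def proj(n,P):
    c=CI[n]; q=(np.c_[P,np.ones(len(P))]@np.array(c["view"]).T)[:,:3]*[1,-1,-1]
    p=q@np.array(c["camera_matrix"]).T; return p[:,:2]/p[:,2:]
def delta(pos,Rt,p0=None,R0=None):
    "shift/turn (interface units) from pose (p0,R0) to (pos,Rt)"
    if p0 is None:
        s=arm.read_state(); p0=s["position"]; R0=R.from_quat(s["ee_rot"])
    return np.round(R0.inv().apply(np.array(pos)-p0),1), np.round((R0.inv()*Rt).as_rotvec()/np.radians(8),3)
E
python3 - <<'E'
from h import *
def cv(X,Y,ox,oy): return [ox+X/5-.4, oy+Y/5-.4]
S=np.array([cv(243,20,268,228),cv(361,184,268,228),cv(165,271,268,228),cv(59,96,268,228)])
T=np.array([cv(122,28,125,135),cv(300,95,125,135),cv(228,269,125,135),cv(46,200,125,135)])
# lid-frame corners: TL(+x,+y) TR(+x,-y) BR(-x,-y) BL(-x,+y); scene order: S0=robot side left...
L=np.array([[62,62,0],[62,-62,0],[-62,-62,0],[-62,62,0]])
def lid(p,o): return R.from_euler('z',p[2]).apply(L[o])+[p[0],p[1],114]
import itertools
best=None
for so in ([2,3,0,1],[3,0,1,2],[1,2,3,0],[0,1,2,3],[0,3,2,1],[1,0,3,2],[2,1,0,3],[3,2,1,0]):
    f=lambda p:np.r_[(proj("top",lid(p,[0,1,2,3]))-T).ravel(),(proj("scene",lid(p,so))-S).ravel()]
    r=least_squares(f,[450,220,-.35])
    if best is None or r.cost<best.cost: best=r;bo=so
print("lid",best.x,best.cost,bo,np.round(best.fun,1))
m_t=np.array([cv(235,210,280,145)]);m_s=np.array([cv(182,114,165,145)])
r=least_squares(lambda p:np.r_[(proj("top",p[None])-m_t).ravel(),(proj("scene",p[None])-m_s).ravel()],[450,-200,55.])
print("mark",r.x,np.round(r.fun,2))
GT=np.array([cv(64,113,280,145),cv(261,47,280,145),cv(325,263,280,145)])
GS=np.array([cv(222,207,165,145),cv(53,143,165,145),cv(165,72,165,145),cv(325,123,165,145)])
for a,b in((75,70),(70,75)):
    C=np.array([[a,b,0],[a,-b,0],[-a,-b,0],[-a,b,0]])
    g=lambda p:(R.from_euler('z',p[3])*R.from_euler('y',-.31)).apply(C)+p[:3]
    f=lambda p:np.r_[(proj("top",g(p)[:3])-GT).ravel(),(proj("scene",g(p))-GS).ravel()]
    q=least_squares(f,[450,-200,60,.3])
    Rm=R.from_euler('z',q.x[3])*R.from_euler('y',-.31)
    print("glass",a,q.x,q.cost,"mark in panel",Rm.inv().apply(r.x-q.x[:3]))
E
```

```text
lid [ 5.68869739e+02  2.78001838e+02 -3.78779565e-01] 0.7005660584041769 [2, 3, 0, 1] [ 0.6  0.1  0.4 -0.3 -0.3  0.2  0.   0.4 -0.1  0.4  0.2  0.2  0.4  0.1
 -0.3 -0. ]
mark [ 499.41932523 -264.20871428   58.23585642] [ 0.19 -0.17  0.27  0.08]
glass 75 [ 5.12707101e+02 -2.37291420e+02  6.45624076e+01  3.08933385e-01] 0.5846798730539952 mark in panel [-21.77918885 -21.60293548   0.33326394]
glass 70 [ 5.14316246e+02 -2.34811500e+02  6.65254733e+01  2.77049921e-01] 12.04543423131075 mark in panel [-23.83209639 -24.20160131  -1.07045481]
```

```bash
cat >> h.py <<'E'
LID=np.array([568.9,278.0]);YAW=-.379;MARK=np.array([499.4,-264.2,58.2]);GYAW=.309
down=lambda yaw:R.from_euler('z',yaw)*R.from_euler('x',np.pi)
def ground(n,px,z=0):
    return least_squares(lambda p:(proj(n,np.array([[p[0],p[1],z]]))-px).ravel(),[500.,0]).x.round()
E
python3 - <<'E'
from h import *
tab=LID+55*np.array([np.cos(YAW),np.sin(YAW)]);print(tab)
print(delta([*tab,185],down(YAW)))
print("red",[ground("top",p,34) for p in((194,217),(225,233),(210,261),(179,244))],"marker",[ground("top",p,6) for p in((249,150),(259,119))],"easel",[ground("top",p,20) for p in((289,156),(305,214))], "jar",ground("top",(214,125)))
E
```

```text
[619.99693004 257.65046093]
(array([461.7, 136.8,  45.6]), array([ 0.014, -0.   , -0.286]))
red [array([408., 177.]), array([353.,  75.]), array([263., 124.]), array([320., 225.])] marker [array([646.,  -9.]), array([762., -47.])] easel [array([ 618., -148.]), array([ 414., -194.])] jar [744. 114.]
```

Request:
{"fn": "step_arm", "kwargs": {
  "motion": [
    {"dr": [0,0,-0.1],"slide": [50,15,0],"jaw": 60},
    {"dr": [0,0,-0.2],"slide": [108,32,0],"jaw": 60},
    {"dr": [0,0,-0.286],"slide": [166,49,0],"jaw": 60},
    {"dr": [0,0,-0.286],"slide": [224,66,0],"jaw": 60},
    {"dr": [0,0,-0.286],"slide": [282,84,0],"jaw": 60},
    {"dr": [0,0,-0.286],"slide": [340,101,10],"jaw": 60},
    {"dr": [0,0,-0.286],"slide": [400,119,25],"jaw": 60},
    {"dr": [0,0,-0.286],"slide": [461.7,136.8,45],"jaw": 60}
  ]
}}

```text
clock: 1.1
position: [616.8, 261.0, 187.8]
ee_rot: [0.982, -0.188, 0.0, -0.0]
contact_force: [0.6, 1.1, -0.0]
gripper_width: 60.0
grasp_force: 0.0
```

```bash
python3 - <<'E'
from h import *
import cv2
tab=LID+55*np.array([np.cos(YAW),np.sin(YAW)])
print(arm.read_state()["position"],delta([*tab,117.5],down(YAW)))
s=optics.get_image("scene");t=optics.get_image("top")
c=lambda im,x,y:cv2.resize(im[y:y+150,x:x+100],(400,600),interpolation=cv2.INTER_CUBIC)
cv2.imwrite("pics/a.png",np.hstack([c(s,250,160),c(t,115,80)]))
E
```

```text
[616.76555222 260.96054164 187.80395878] (array([ 4.2,  1.9, 70.3]), array([-0.002, -0.001,  0.001]))
```

View pics/a.png

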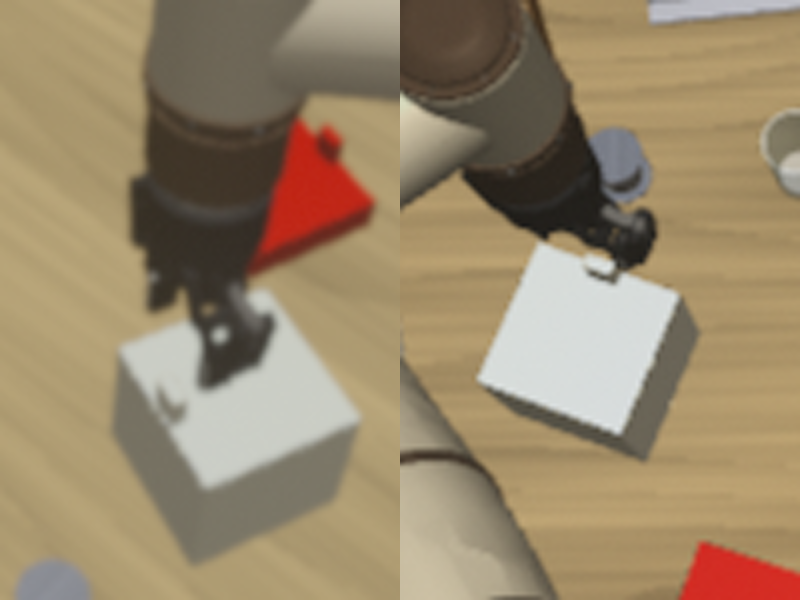

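The picture shows the gripper above the lid's far side, with the fingers straddling the line to the tab (scene crop (170,400), top crop (600,268)). I'll descend part way and let it settle.

Request:
{"fn": "step_arm", "kwargs": {
  "motion": [
    {"dr": [0,0,0],"slide": [0,0,8],"jaw": 60},
    {"dr": [0,0,0],"slide": [0,0,20],"jaw": 60},
    {"dr": [0,0,0],"slide": [0,0,30],"jaw": 60},
    {"dr": [0,0,0],"slide": [0,0,36],"jaw": 60},
    {"dr": [0,0,0],"slide": [0,0,36],"jaw": 60},
    {"dr": [0,0,0],"slide": [0,0,36],"jaw": 60},
    {"dr": [0,0,0],"slide": [0,0,36],"jaw": 60},
    {"dr": [0,0,0],"slide": [0,0,36],"jaw": 60}
  ]
}}

```text
clock: 2.2
position: [615.6, 262.4, 152.6]
ee_rot: [0.982, -0.188, 0.0, -0.0]
contact_force: [-0.2, -0.7, 0.3]
gripper_width: 59.9
grasp_force: 0.0
```

```bash
python3 - <<'E'
from h import *
tab=LID+55*np.array([np.cos(YAW),np.sin(YAW)])
print(arm.read_state()["position"],delta([*tab,117.5],down(YAW)))
E
```

```text
[615.57509728 262.36952323 152.5998324 ] (array([ 5.8,  2.8, 35.1]), array([-0.004, -0.002,  0.   ]))
```

Request:
{"fn": "step_arm", "kwargs": {
  "motion": [
    {"dr": [0,0,0],"slide": [5.8,2.8,0],"jaw": 60},
    {"dr": [0,0,0],"slide": [5.8,2.8,12],"jaw": 60},
    {"dr": [0,0,0],"slide": [5.8,2.8,24],"jaw": 60},
    {"dr": [0,0,0],"slide": [5.8,2.8,32],"jaw": 60},
    {"dr": [0,0,0],"slide": [5.8,2.8,35],"jaw": 60},
    {"dr": [0,0,0],"slide": [5.8,2.8,35],"jaw": 30},
    {"dr": [0,0,0],"slide": [5.8,2.8,35],"jaw": 10},
    {"dr": [0,0,0],"slide": [5.8,2.8,35],"jaw": 10}
  ]
}}

```text
clock: 3.2
position: [620.1, 257.8, 118.0]
ee_rot: [0.982, -0.188, 0.001, -0.0]
contact_force: [-0.2, 0.2, 1.6]
gripper_width: 22.8
grasp_force: 59.7
```

Request:
{"fn": "step_arm", "kwargs": {
  "motion": [
    {"dr": [0,0,0],"slide": [0,0,0],"jaw": 10},
    {"dr": [0,0,0],"slide": [0,0,0],"jaw": 10},
    {"dr": [0,0,0],"slide": [0,0,0],"jaw": 10},
    {"dr": [0,0,0],"slide": [0,0,0],"jaw": 10},
    {"dr": [0,0,0],"slide": [0,0,0],"jaw": 10},
    {"dr": [0,0,0],"slide": [0,0,0],"jaw": 10},
    {"dr": [0,0,0],"slide": [0,0,0],"jaw": 10},
    {"dr": [0,0,0],"slide": [0,0,0],"jaw": 10}
  ]
}}

```text
clock: 4.2
position: [620.1, 257.9, 118.0]
ee_rot: [0.982, -0.188, 0.001, -0.0]
contact_force: [-0.0, 0.4, 4.9]
gripper_width: 22.8
grasp_force: 60.1
```

```bash
python3 - <<'E'
from h import *
s=arm.read_state();p0=s["position"];R0=R.from_quat(s["ee_rot"]);print(p0,s["contact_force"],s["gripper_width"],s["grasp_force"])
u=np.array([np.cos(YAW),np.sin(YAW)]);back=np.r_[LID-62*u,80]
ax=np.array([-np.sin(YAW),np.cos(YAW),0])
for th in(.06,.12,.18,.24,.30,.36,.42):
    q=R.from_rotvec(-th*ax)
    print(th,delta(back+q.apply(p0-back),q*R0,p0,R0))
E
```

```text
[620.1496029  257.86585072 117.96905418] [-0.0119125   0.41864094  4.86250931] 22.810410999071603 60.059857964515686
0.06 (array([-2.5, -0. , -7. ]), array([-0.  ,  0.43, -0.  ]))
0.12 (array([ -5.4,  -0. , -13.7]), array([-0.   ,  0.859, -0.001]))
0.18 (array([ -8.7,  -0. , -20.4]), array([-1.000e-03,  1.289e+00, -1.000e-03]))
0.24 (array([-12.4,  -0. , -26.7]), array([-1.000e-03,  1.719e+00, -2.000e-03]))
0.3 (array([-16.4,  -0. , -32.9]), array([-1.000e-03,  2.149e+00, -2.000e-03]))
0.36 (array([-20.8,  -0. , -38.8]), array([-1.000e-03,  2.578e+00, -2.000e-03]))
0.42 (array([-25.6,  -0.1, -44.5]), array([-1.000e-03,  3.008e+00, -3.000e-03]))
```

Request:
{"fn": "step_arm", "kwargs": {
  "motion": [
    {"dr": [0,0.43,0],"slide": [-2.5,0,-7],"jaw": 10},
    {"dr": [0,0.859,0],"slide": [-5.4,0,-13.7],"jaw": 10},
    {"dr": [0,1.289,0],"slide": [-8.7,0,-20.4],"jaw": 10},
    {"dr": [0,1.719,0],"slide": [-12.4,0,-26.7],"jaw": 10},
    {"dr": [0,2.149,0],"slide": [-16.4,0,-32.9],"jaw": 10},
    {"dr": [0,2.578,0],"slide": [-20.8,0,-38.8],"jaw": 10},
    {"dr": [0,2.578,0],"slide": [-20.8,0,-38.8],"jaw": 10},
    {"dr": [0,2.578,0],"slide": [-20.8,0,-38.8],"jaw": 10}
  ]
}}

```text
clock: 5.2
position: [600.1, 264.9, 155.2]
ee_rot: [0.966, -0.186, 0.175, 0.034]
contact_force: [-1.7, 0.7, 1.1]
gripper_width: 22.5
grasp_force: 59.6
```

```bash
python3 - <<'E'
from h import *
import cv2
s=arm.read_state();p0=s["position"];R0=R.from_quat(s["ee_rot"]);print(p0,s["contact_force"],s["wrist_torque"],s["gripper_width"])
# keep the lid tilted, rise 110 world; then level at same TCP
print("up",delta(p0+[0,0,110],R0,p0,R0)); print("level",delta(p0+[0,0,110],down(YAW),p0,R0))
s=optics.get_image("scene");t=optics.get_image("top")
c=lambda im,x,y:cv2.resize(im[y:y+150,x:x+100],(400,600),interpolation=cv2.INTER_CUBIC)
cv2.imwrite("pics/b.png",np.hstack([c(s,250,160),c(t,115,80)]))
E
```

```text
[600.09119309 264.87008717 155.22236846] [-1.70053354  0.71993227  1.11624036] [0.36634777 1.25661805 0.05048337] 22.502759525196012
up (array([ 3.85e+01,  1.00e-01, -1.03e+02]), array([0., 0., 0.]))
level (array([ 3.85e+01,  1.00e-01, -1.03e+02]), array([ 0.01 , -2.564, -0.003]))
```

View pics/b.png

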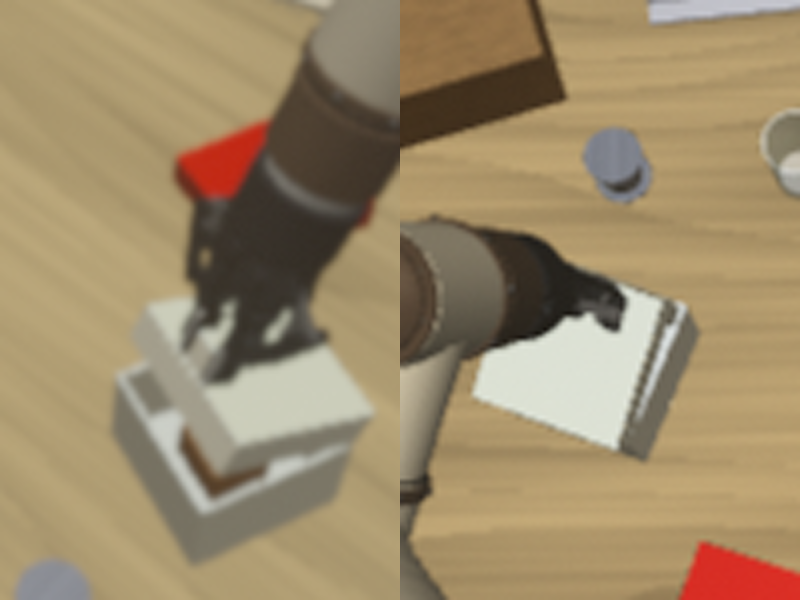

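The lid is tipped, with its back edge still on the rim (scene crop (290,440)). Now I'll lift it off and level it.

Request:
{"fn": "step_arm", "kwargs": {
  "motion": [
    {"dr": [0,0,0],"slide": [4,0,-11],"jaw": 10},
    {"dr": [0,0,0],"slide": [10,0,-27],"jaw": 10},
    {"dr": [0,0,0],"slide": [16,0,-43],"jaw": 10},
    {"dr": [0,-0.5,0],"slide": [22,0,-60],"jaw": 10},
    {"dr": [0,-1.1,0],"slide": [28,0,-76],"jaw": 10},
    {"dr": [0,-1.7,0],"slide": [34,0,-91],"jaw": 10},
    {"dr": [0,-2.2,0],"slide": [38.5,0,-103],"jaw": 10},
    {"dr": [0,-2.564,0],"slide": [38.5,0,-103],"jaw": 10}
  ]
}}

```text
clock: 6.3
position: [601.3, 265.7, 268.3]
ee_rot: [0.982, -0.188, 0.001, -0.002]
contact_force: [0.7, -0.1, -1.4]
gripper_width: 22.8
grasp_force: 59.3
```

```bash
python3 - <<'E'
from h import *
u=np.array([np.cos(YAW),np.sin(YAW)]);t=np.array([520,25])+55*u
print(arm.read_state()["contact_force"],arm.read_state()["gripper_width"],delta([*t,200],down(YAW)))
E
```

```text
[ 0.66460077 -0.06714319 -1.37905841] 22.781946054778754 (array([ 68.4, 254. ,  67.4]), array([-0.027, -0.011,  0.001]))
```

Request:
{"fn": "step_arm", "kwargs": {
  "motion": [
    {"dr": [0,0,0],"slide": [4,12,0],"jaw": 10},
    {"dr": [0,0,0],"slide": [12,42,0],"jaw": 10},
    {"dr": [0,0,0],"slide": [24,85,8],"jaw": 10},
    {"dr": [0,0,0],"slide": [36,130,22],"jaw": 10},
    {"dr": [0,0,0],"slide": [48,175,38],"jaw": 10},
    {"dr": [0,0,0],"slide": [60,215,54],"jaw": 10},
    {"dr": [0,0,0],"slide": [66,242,64],"jaw": 10},
    {"dr": [0,0,0],"slide": [68.4,254,67.4],"jaw": 10}
  ]
}}

```text
clock: 7.3
position: [568.6, 2.2, 198.3]
ee_rot: [0.982, -0.189, 0.0, 0.001]
contact_force: [-0.1, 0.8, -1.1]
gripper_width: 22.9
grasp_force: 59.3
```

```bash
python3 - <<'E'
from h import *
import cv2
u=np.array([np.cos(YAW),np.sin(YAW)]);t=np.array([520,25])+55*u
print(arm.read_state()["position"],delta([*t,56],down(YAW)))
s=optics.get_image("scene");t=optics.get_image("top")
c=lambda im,x,y:cv2.resize(im[y:y+150,x:x+100],(400,600),interpolation=cv2.INTER_CUBIC)
cv2.imwrite("pics/c.png",np.hstack([c(s,190,130),c(t,195,90)]))
E
```

```text
[568.63944216   2.19315914 198.25294439] (array([  1.2,  -3.4, 142.3]), array([ 0.008, -0.007, -0.01 ]))
```

View pics/c.png

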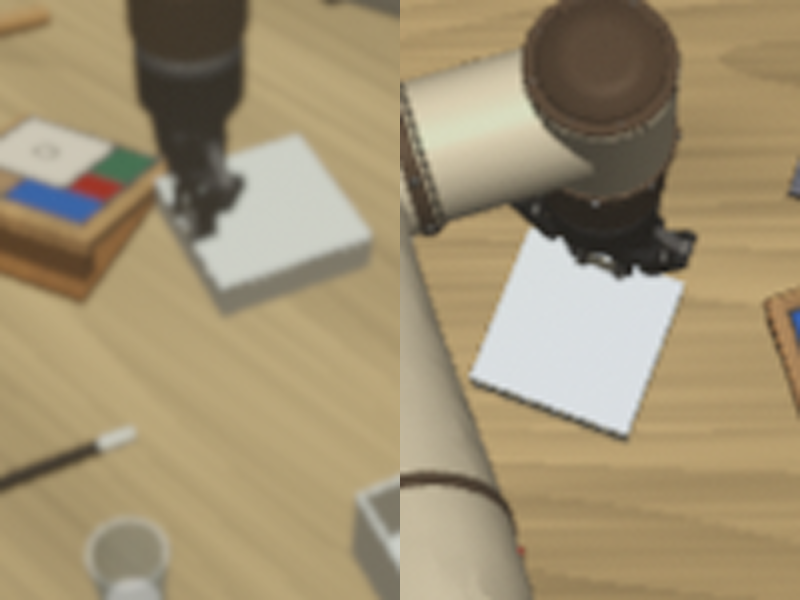

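The lid is held level over clear bench, away from the easel and marker. Lowering it.

Request:
{"fn": "step_arm", "kwargs": {
  "motion": [
    {"dr": [0,0,0],"slide": [1,-2,8],"jaw": 10},
    {"dr": [0,0,0],"slide": [1,-3,30],"jaw": 10},
    {"dr": [0,0,0],"slide": [1,-3,58],"jaw": 10},
    {"dr": [0,0,0],"slide": [1,-3,86],"jaw": 10},
    {"dr": [0,0,0],"slide": [1,-3,112],"jaw": 10},
    {"dr": [0,0,0],"slide": [1,-3,130],"jaw": 10},
    {"dr": [0,0,0],"slide": [1,-3,140],"jaw": 10},
    {"dr": [0,0,0],"slide": [1,-3,142],"jaw": 10}
  ]
}}

```text
clock: 8.4
position: [572.4, 7.0, 56.3]
ee_rot: [0.982, -0.188, 0.001, 0.0]
contact_force: [-0.4, -0.6, -0.6]
gripper_width: 22.8
grasp_force: 59.3
```

Request:
{"fn": "step_arm", "kwargs": {
  "motion": [
    {"dr": [0,0,0],"slide": [0,0,2],"jaw": 10},
    {"dr": [0,0,0],"slide": [0,0,4],"jaw": 10},
    {"dr": [0,0,0],"slide": [0,0,6],"jaw": 10},
    {"dr": [0,0,0],"slide": [0,0,8],"jaw": 10},
    {"dr": [0,0,0],"slide": [0,0,9],"jaw": 10},
    {"dr": [0,0,0],"slide": [0,0,9],"jaw": 10},
    {"dr": [0,0,0],"slide": [0,0,9],"jaw": 10},
    {"dr": [0,0,0],"slide": [0,0,9],"jaw": 10}
  ]
}}

```text
clock: 9.4
position: [572.3, 6.3, 47.8]
ee_rot: [0.982, -0.188, 0.001, 0.0]
contact_force: [-0.5, 0.4, -1.7]
gripper_width: 22.7
grasp_force: 59.3
```

Request:
{"fn": "step_arm", "kwargs": {
  "motion": [
    {"dr": [0,0,0],"slide": [0,0,1],"jaw": 10},
    {"dr": [0,0,0],"slide": [0,0,2],"jaw": 10},
    {"dr": [0,0,0],"slide": [0,0,3],"jaw": 10},
    {"dr": [0,0,0],"slide": [0,0,3.5],"jaw": 10},
    {"dr": [0,0,0],"slide": [0,0,4],"jaw": 10},
    {"dr": [0,0,0],"slide": [0,0,4],"jaw": 10},
    {"dr": [0,0,0],"slide": [0,0,4],"jaw": 10},
    {"dr": [0,0,0],"slide": [0,0,4],"jaw": 10}
  ]
}}

```text
clock: 10.4
position: [572.4, 6.3, 43.9]
ee_rot: [0.982, -0.188, 0.001, 0.0]
contact_force: [0.4, -0.3, 0.4]
gripper_width: 22.7
grasp_force: 59.5
```

Request:
{"fn": "step_arm", "kwargs": {
  "motion": [
    {"dr": [0,0,0],"slide": [0,0,0.5],"jaw": 10},
    {"dr": [0,0,0],"slide": [0,0,1],"jaw": 10},
    {"dr": [0,0,0],"slide": [0,0,1],"jaw": 10},
    {"dr": [0,0,0],"slide": [0,0,1],"jaw": 30},
    {"dr": [0,0,0],"slide": [0,0,1],"jaw": 45},
    {"dr": [0,0,0],"slide": [0,0,1],"jaw": 50},
    {"dr": [0,0,0],"slide": [0,0,1],"jaw": 50},
    {"dr": [0,0,0],"slide": [0,0,1],"jaw": 50}
  ]
}}

```text
clock: 11.4
position: [572.3, 6.4, 42.7]
ee_rot: [0.982, -0.188, 0.001, 0.0]
contact_force: [-0.4, 0.7, 0.6]
gripper_width: 49.8
grasp_force: 0.0
```

Request:
{"fn": "step_arm", "kwargs": {
  "motion": [
    {"dr": [0,0,0],"slide": [0,0,-3],"jaw": 50},
    {"dr": [0,0,0],"slide": [0,0,-12],"jaw": 50},
    {"dr": [0,0,0],"slide": [0,0,-30],"jaw": 50},
    {"dr": [0,0,0],"slide": [0,0,-60],"jaw": 50},
    {"dr": [0,0,0],"slide": [-30,0,-100],"jaw": 50},
    {"dr": [0,0,0],"slide": [-70,0,-140],"jaw": 50},
    {"dr": [0,0,0],"slide": [-110,0,-170],"jaw": 50},
    {"dr": [0,0,0],"slide": [-140,0,-180],"jaw": 50}
  ]
}}

```text
clock: 12.4
position: [441.4, 58.9, 225.4]
ee_rot: [0.982, -0.188, 0.003, -0.001]
contact_force: [0.3, 0.0, 0.0]
gripper_width: 50.1
grasp_force: 0.0
```

```bash
python3 - <<'E'
from h import *
import cv2
print(arm.read_state()["position"])
s=optics.get_image("scene");t=optics.get_image("top")
c=lambda im,x,y,w=80,h=60:cv2.resize(im[y:y+h,x:x+w],(400,300),interpolation=cv2.INTER_CUBIC)
cv2.imwrite("pics/d.png",np.vstack([np.hstack([c(s,268,228),c(t,125,135)]),np.hstack([c(s,190,150,120,90),c(t,190,120,120,90)])]))
E
```

```text
[441.42352088  58.88680565 225.44239406]
```

View pics/d.png

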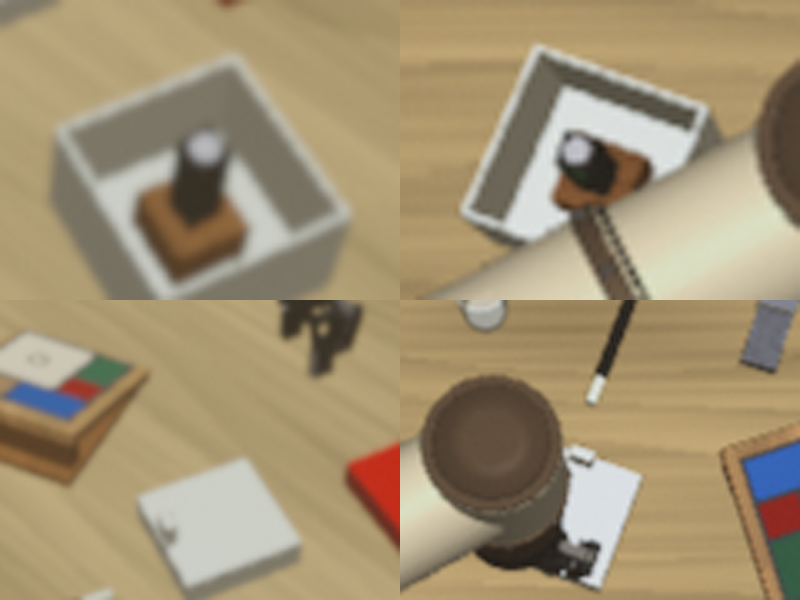

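The lid lies flat and released, and the gauge stands in its block: scene crop (205,150), top crop (577,150). I need a closer view with the contrast raised to read its yaw.

```bash
python3 - <<'E'
import cv2, numpy as np
from h import *
s=optics.get_image("scene");t=optics.get_image("top")
def c(im,x,y):
    a=cv2.resize(im[y:y+30,x:x+20],(400,600),interpolation=cv2.INTER_CUBIC)
    return (255*(a/255.)**.5).astype(np.uint8)
cv2.imwrite("pics/e.png",np.hstack([c(s,298,248),c(t,152,154)]))
E
```

```text
(no output)
```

View pics/e.png

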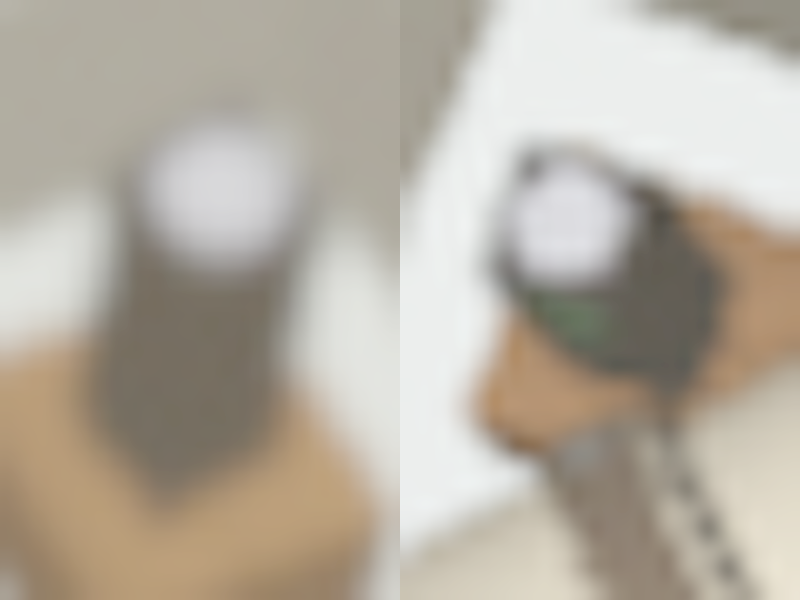

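```bash
python3 - <<'E'
from h import *
fs=lambda X,Y:[298+X/20-.475,248+Y/20-.475]
ft=lambda X,Y:[152+(X-400)/20-.475,154+Y/20-.475]
S39=np.array([fs(90,405),fs(165,512),fs(275,430)]);T103=np.array([ft(525,148),ft(495,262)]);T39=np.array([ft(722,275),ft(690,395)])
L=np.array([[12,12],[12,-12],[-12,-12],[-12,12]])
def near(n,P,O):
    q=proj(n,P); return np.concatenate([ (q-o)[np.argmin(((q-o)**2).sum(1))] for o in O])
def f(p,parts=False):
    c=R.from_euler('z',p[2]).as_matrix()[:2,:2]; xy=L@c.T+p[:2]
    b=np.c_[xy,np.full(4,39.)];t=np.c_[xy,np.full(4,103.)]
    capt=proj("top",np.array([[p[0],p[1],103.]]))-ft(568,222);caps=proj("scene",np.array([[p[0],p[1],103.]]))-fs(218,192)
    return np.r_[near("scene",b,S39),near("top",t,T103),near("top",b,T39),capt.ravel(),caps.ravel()]
for y in np.arange(0,1.57,.2):
    r=least_squares(f,[*LID,y]); print(y,r.x.round(2),round(r.cost,2),r.fun.round(1))
E
```

```text
0.0 [ 5.6817e+02  2.7781e+02 -2.3000e-01] 7.82 [-1.5  0.9 -0.1  1.5  0.7  1.6 -0.   0.1 -0.4  1.4  1.3  0.5  1.1  1.2
  0.5  0.6  0.2  0.4]
0.2 [ 5.6817e+02  2.7781e+02 -2.3000e-01] 7.82 [-1.5  0.9 -0.1  1.5  0.7  1.6 -0.   0.1 -0.4  1.4  1.3  0.5  1.1  1.2
  0.5  0.6  0.2  0.4]
0.4 [ 5.6817e+02  2.7781e+02 -2.3000e-01] 7.82 [-1.5  0.9 -0.1  1.5  0.7  1.6 -0.   0.1 -0.4  1.4  1.3  0.5  1.1  1.2
  0.5  0.6  0.2  0.4]
0.6000000000000001 [568.17 277.81   1.34] 7.82 [-1.5  0.9 -0.1  1.5  0.7  1.6 -0.   0.1 -0.4  1.4  1.3  0.5  1.1  1.2
  0.5  0.6  0.2  0.4]
0.8 [568.17 277.81   1.34] 7.82 [-1.5  0.9 -0.1  1.5  0.7  1.6 -0.   0.1 -0.4  1.4  1.3  0.5  1.1  1.2
  0.5  0.6  0.2  0.4]
1.0 [568.17 277.81   1.34] 7.82 [-1.5  0.9 -0.1  1.5  0.7  1.6 -0.   0.1 -0.4  1.4  1.3  0.5  1.1  1.2
  0.5  0.6  0.2  0.4]
1.2000000000000002 [568.17 277.81   1.34] 7.82 [-1.5  0.9 -0.1  1.5  0.7  1.6 -0.   0.1 -0.4  1.4  1.3  0.5  1.1  1.2
  0.5  0.6  0.2  0.4]
1.4000000000000001 [568.17 277.81   1.34] 7.82 [-1.5  0.9 -0.1  1.5  0.7  1.6 -0.   0.1 -0.4  1.4  1.3  0.5  1.1  1.2
  0.5  0.6  0.2  0.4]
```

```bash
python3 - <<'E'
from h import *
print(delta([568.2,277.8,150],down(-.23)))
E
```

```text
(array([  36.1, -250.3,   74. ]), array([-0.01 , -0.026, -1.059]))
```

Request:
{"fn": "step_arm", "kwargs": {
  "motion": [
    {"dr": [0,0,-0.1],"slide": [3,-20,0],"jaw": 50},
    {"dr": [0,0,-0.3],"slide": [9,-60,0],"jaw": 50},
    {"dr": [0,0,-0.5],"slide": [16,-110,0],"jaw": 50},
    {"dr": [0,0,-0.7],"slide": [24,-165,10],"jaw": 50},
    {"dr": [0,0,-0.9],"slide": [30,-210,30],"jaw": 50},
    {"dr": [0,0,-1.06],"slide": [34,-238,50],"jaw": 50},
    {"dr": [0,0,-1.06],"slide": [36.1,-250.3,68],"jaw": 50},
    {"dr": [0,0,-1.06],"slide": [36.1,-250.3,74],"jaw": 50}
  ]
}}

```text
clock: 13.6
position: [567.9, 277.2, 145.8]
ee_rot: [0.993, -0.115, -0.001, 0.002]
contact_force: [0.6, 0.3, -0.2]
gripper_width: 50.0
grasp_force: 0.0
```

```bash
python3 - <<'E'
from h import *
import cv2
print(arm.read_state()["position"],delta([568.2,277.8,68],down(-.23)))
s=optics.get_image("scene");t=optics.get_image("top")
c=lambda im,x,y:cv2.resize(im[y:y+90,x:x+60],(400,600),interpolation=cv2.INTER_CUBIC)
cv2.imwrite("pics/f.png",np.hstack([c(s,275,210),c(t,135,110)]))
E
```

```text
[567.9009288  277.206441   145.76984869] (array([ 0.2, -0.9, 77.8]), array([ 0.027,  0.005, -0.009]))
```

View pics/f.png

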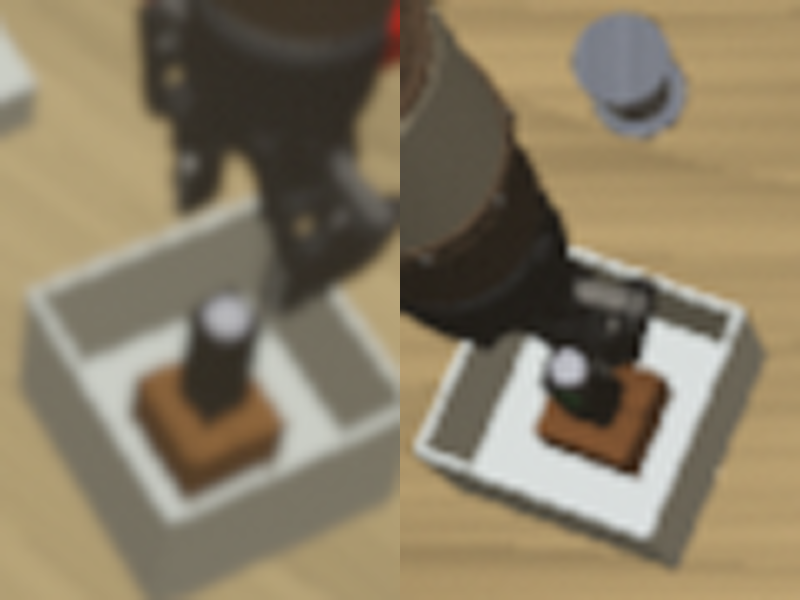

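The fingers straddle the gauge: in the scene crop its cap at (228,310) lies between the fingers at (195,200) and (285,300). Descend and grip.

Request:
{"fn": "step_arm", "kwargs": {
  "motion": [
    {"dr": [0,0,0],"slide": [0,-0.9,8],"jaw": 50},
    {"dr": [0,0,0],"slide": [0,-0.9,22],"jaw": 50},
    {"dr": [0,0,0],"slide": [0,-0.9,36],"jaw": 50},
    {"dr": [0,0,0],"slide": [0,-0.9,50],"jaw": 50},
    {"dr": [0,0,0],"slide": [0,-0.9,62],"jaw": 50},
    {"dr": [0,0,0],"slide": [0,-0.9,72],"jaw": 50},
    {"dr": [0,0,0],"slide": [0,-0.9,77.5],"jaw": 50},
    {"dr": [0,0,0],"slide": [0,-0.9,77.5],"jaw": 50}
  ]
}}

```text
clock: 14.7
position: [568.4, 278.2, 70.7]
ee_rot: [0.993, -0.115, 0.001, 0.001]
contact_force: [-0.2, -0.6, 0.5]
gripper_width: 49.9
grasp_force: 0.0
```

Request:
{"fn": "step_arm", "kwargs": {
  "motion": [
    {"dr": [0,0,0],"slide": [0,0,0],"jaw": 40},
    {"dr": [0,0,0],"slide": [0,0,0],"jaw": 34},
    {"dr": [0,0,0],"slide": [0,0,0],"jaw": 29},
    {"dr": [0,0,0],"slide": [0,0,0],"jaw": 26},
    {"dr": [0,0,0],"slide": [0,0,0],"jaw": 22},
    {"dr": [0,0,0],"slide": [0,0,0],"jaw": 10},
    {"dr": [0,0,0],"slide": [0,0,0],"jaw": 10},
    {"dr": [0,0,0],"slide": [0,0,0],"jaw": 10}
  ]
}}

```text
clock: 15.7
position: [568.6, 278.3, 71.4]
ee_rot: [0.993, -0.115, 0.001, 0.0]
contact_force: [0.4, -0.7, 2.5]
gripper_width: 23.1
grasp_force: 58.6
```

Request:
{"fn": "step_arm", "kwargs": {
  "motion": [
    {"dr": [0,0,0],"slide": [0,0,-6],"jaw": 10},
    {"dr": [0,0,0],"slide": [0,0,-20],"jaw": 10},
    {"dr": [0,0,0],"slide": [0,0,-40],"jaw": 10},
    {"dr": [0,0,0],"slide": [0,0,-64],"jaw": 10},
    {"dr": [0,0,0],"slide": [0,0,-90],"jaw": 10},
    {"dr": [0,0,0],"slide": [0,0,-115],"jaw": 10},
    {"dr": [0,0,0],"slide": [0,0,-130],"jaw": 10},
    {"dr": [0,0,0],"slide": [0,0,-135],"jaw": 10}
  ]
}}

```text
clock: 16.7
position: [568.4, 278.5, 207.2]
ee_rot: [0.993, -0.115, 0.001, -0.0]
contact_force: [-1.0, -0.6, -1.7]
gripper_width: 23.1
grasp_force: 58.8
```

```bash
cat >> h.py <<'E'
TIP=60.4  # tip_end beyond TCP along tool z
Rg=R.from_euler('z',GYAW)*R.from_euler('y',-.31)
def tool_at(gap,psi): # tip end 'gap' above glass, fully out
    Rt=Rg*R.from_euler('z',psi)*R.from_euler('x',np.pi)
    return MARK+Rg.apply([0,0,gap+TIP]),Rt
E
python3 - <<'E'
from h import *
import cv2
s=arm.read_state();print(s["joints"],s["gripper_width"])
for psi in(-.54,-.9): 
    p,Rt=tool_at(60,psi);print(psi,p,delta(p,Rt))
im=optics.get_image("scene");t=optics.get_image("top")
c=lambda im,x,y:cv2.resize(im[y:y+90,x:x+60],(400,600),interpolation=cv2.INTER_CUBIC)
cv2.imwrite("pics/g.png",np.hstack([c(im,275,170),c(t,135,90)]))
E
```

```text
[ 0.7116281   0.41327485 -0.01008874  0.00173284 -1.14483786  0.62750873] 23.09320326468079
-0.54 [ 464.41049631 -275.369533    172.86096181] (array([ 25.5, 563. ,  33.8]), array([1.133e+00, 1.884e+00, 1.000e-03]))
-0.9 [ 464.41049631 -275.369533    172.86096181] (array([ 25.5, 563. ,  33.8]), array([1.46 , 1.66 , 2.559]))
```

View pics/g.png

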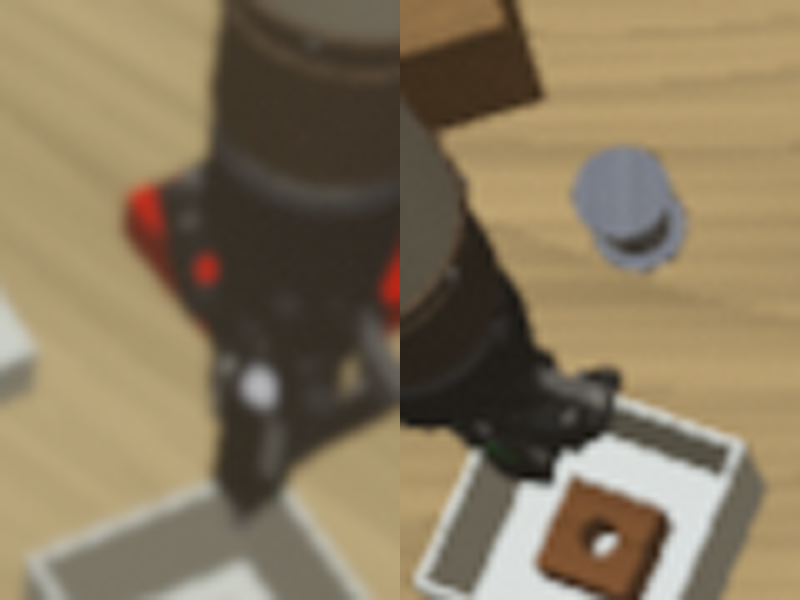

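The gauge is lifted clear: the block's hole is empty at top crop (603,540). Carry it over to the glass and tilt it on the way.

Request:
{"fn": "step_arm", "kwargs": {
  "motion": [
    {"dr": [0,0,0],"slide": [0,12,0],"jaw": 10},
    {"dr": [0,0,0],"slide": [0,40,0],"jaw": 10},
    {"dr": [0,0,0],"slide": [2,75,0],"jaw": 10},
    {"dr": [0,0,0],"slide": [4,112,0],"jaw": 10},
    {"dr": [0,0,0],"slide": [6,150,0],"jaw": 10},
    {"dr": [0,0,0],"slide": [8,188,0],"jaw": 10},
    {"dr": [0,0,0],"slide": [10,226,0],"jaw": 10},
    {"dr": [0,0,0],"slide": [12,260,0],"jaw": 10}
  ]
}}

```text
clock: 17.8
position: [519.0, 20.5, 205.3]
ee_rot: [0.993, -0.115, -0.0, 0.001]
contact_force: [0.1, 0.4, -1.1]
gripper_width: 23.1
grasp_force: 58.8
```

Request:
{"fn": "step_arm", "kwargs": {
  "motion": [
    {"dr": [0.1,0.2,0],"slide": [1,30,0],"jaw": 10},
    {"dr": [0.3,0.5,0],"slide": [3,70,0],"jaw": 10},
    {"dr": [0.5,0.8,0],"slide": [5,115,0],"jaw": 10},
    {"dr": [0.7,1.1,0],"slide": [7,160,0],"jaw": 10},
    {"dr": [0.9,1.4,0],"slide": [9,205,0],"jaw": 10},
    {"dr": [1.0,1.7,0],"slide": [11,245,0],"jaw": 10},
    {"dr": [1.1,1.88,0],"slide": [13,280,0],"jaw": 10},
    {"dr": [1.13,1.88,0],"slide": [13,300,0],"jaw": 10}
  ]
}}

```text
clock: 18.8
position: [462.4, -274.1, 205.3]
ee_rot: [0.982, -0.115, 0.139, -0.063]
contact_force: [0.5, -0.6, -0.4]
gripper_width: 23.2
grasp_force: 59.0
```

```bash
python3 - <<'E'
from h import *
s=arm.read_state();print(s["joints"].round(2),s["position"],s["gripper_width"])
p,Rt=tool_at(40,-.54);print(delta(p,Rt))
E
```

```text
[-0.35  0.18 -0.3  -0.24 -0.86  1.82] [ 462.35577487 -274.13671502  205.28983568] 23.247541560572948
(array([-6.1,  5.8, 51.4]), array([ 0.014,  0.022, -0.017]))
```

Request:
{"fn": "step_arm", "kwargs": {
  "motion": [
    {"dr": [0,0,0],"slide": [-2,2,6],"jaw": 10},
    {"dr": [0,0,0],"slide": [-5,5,20],"jaw": 10},
    {"dr": [0,0,0],"slide": [-6,5.8,36],"jaw": 10},
    {"dr": [0,0,0],"slide": [-6,5.8,50],"jaw": 10},
    {"dr": [0,0,0],"slide": [-6,5.8,60],"jaw": 10},
    {"dr": [0,0,0],"slide": [-6,5.8,68],"jaw": 10},
    {"dr": [0,0,0],"slide": [-6,5.8,71],"jaw": 10},
    {"dr": [0,0,0],"slide": [-6,5.8,71],"jaw": 10}
  ]
}}

```text
clock: 19.8
position: [478.3, -270.2, 136.2]
ee_rot: [0.982, -0.114, 0.14, -0.063]
contact_force: [0.5, -0.3, -1.1]
gripper_width: 23.2
grasp_force: 59.0
```

```bash
python3 - <<'E'
from h import *
s=arm.read_state();print(s["position"],s["contact_force"],s["wrist_torque"])
p,Rt=tool_at(6,-.54);print(delta(p,Rt))
E
```

```text
[ 478.27536518 -270.2289532   136.21322775] [ 0.51908041 -0.26723561 -1.12787274] [-0.26574982  0.67880611  0.00077515]
(array([-2.1,  2. , 14.6]), array([0.014, 0.01 , 0.005]))
```

Request:
{"fn": "step_arm", "kwargs": {
  "motion": [
    {"dr": [0,0,0],"slide": [-1,1,3],"jaw": 10},
    {"dr": [0,0,0],"slide": [-2,2,7],"jaw": 10},
    {"dr": [0,0,0],"slide": [-2,2,11],"jaw": 10},
    {"dr": [0,0,0],"slide": [-2,2,14],"jaw": 10},
    {"dr": [0,0,0],"slide": [-2,2,14.5],"jaw": 10},
    {"dr": [0,0,0],"slide": [-2,2,14.5],"jaw": 10},
    {"dr": [0,0,0],"slide": [-2,2,14.5],"jaw": 10},
    {"dr": [0,0,0],"slide": [-2,2,14.5],"jaw": 10}
  ]
}}

```text
clock: 20.8
position: [480.1, -270.4, 121.7]
ee_rot: [0.982, -0.114, 0.14, -0.063]
contact_force: [-0.4, 0.3, 0.1]
gripper_width: 23.3
grasp_force: 59.0
```

```bash
python3 - <<'E'
from h import *
import cv2
s=arm.read_state();print(s["position"],s["contact_force"])
p,Rt=tool_at(0,-.54);print(delta(p,Rt))
Rt=R.from_quat(s["ee_rot"]);tip=s["position"]+Rt.apply([0,0,TIP])
for n in("scene","top"):
    print(n,"tip",proj(n,tip[None]).round(1),"mark",proj(n,MARK[None]).round(1))
im=cv2.cvtColor(optics.get_image("scene"),cv2.COLOR_BGR2GRAY)
print(im[150:174,190:212])
E
```

```text
[ 480.0914692  -270.35120838  121.66324413] [-0.3608692   0.33122138  0.13018571]
(array([-0. ,  0. ,  6.2]), array([0.013, 0.009, 0.004]))
scene tip [[201.4 166. ]] mark [[201.3 167.5]]
top tip [[327.4 186.6]] mark [[326.8 186.4]]
[[161 159 157 157 157 156 154 145 121  82  59  67  83  82  67  58  63  89
  125 150 157 157]
 [163 161 159 158 157 156 155 146 122  83  57  65  81  82  71  63  72 101
  132 152 158 159]
 [163 163 162 160 158 156 154 144 119  80  57  59  71  77  72  69  84 114
  141 153 156 158]
 [161 162 162 161 160 158 155 143 115  76  54  54  61  67  65  69  90 123
  145 153 155 157]
 [156 159 161 162 162 161 156 143 112  73  52  50  53  54  55  62  92 127
  147 153 154 155]
 [153 156 158 160 161 161 158 144 110  71  51  49  49  48  50  61  95 132
  149 155 154 154]
 [153 153 154 156 159 160 159 145 110  69  51  49  48  48  48  63 101 137
  152 155 155 155]
 [155 153 152 153 154 156 155 143 111  73  53  48  49  48  51  66 105 140
  153 155 155 155]
 [159 156 153 152 150 151 150 142 121  94  68  54  50  51  57  74 110 142
  154 154 155 155]
 [162 160 156 152 147 146 147 1
[... 664 characters left out ...]
8 167 164 176 188 195 198 198
  198 198 198 197]
 [197 198 198 198 198 198 197 192 182 177 183 182 176 173 180 192 197 198
  198 198 198 198]
 [198 198 198 198 198 198 197 193 183 179 185 186 182 177 180 191 197 198
  198 198 198 198]
 [196 198 198 198 198 198 198 196 193 189 188 187 185 183 188 195 198 198
  198 198 198 196]
 [188 192 195 196 197 198 198 198 197 196 194 193 192 193 195 198 198 198
  198 198 196 191]
 [167 176 182 188 192 195 196 198 197 198 197 197 197 197 198 198 198 198
  197 194 188 175]
 [143 150 158 167 176 182 187 192 194 196 197 198 198 198 198 198 198 196
  191 183 169 146]
 [137 138 139 143 149 156 165 175 182 188 193 195 196 197 198 197 196 191
  178 158 135 114]]
```

The tip shows at scene (201.7,166), as predicted, over the ring at (201.3,167.5). Press in gently.

Request:
{"fn": "step_arm", "kwargs": {
  "motion": [
    {"dr": [0,0,0],"slide": [0,0,1],"jaw": 10},
    {"dr": [0,0,0],"slide": [0,0,2.5],"jaw": 10},
    {"dr": [0,0,0],"slide": [0,0,4],"jaw": 10},
    {"dr": [0,0,0],"slide": [0,0,5.5],"jaw": 10},
    {"dr": [0,0,0],"slide": [0,0,7],"jaw": 10},
    {"dr": [0,0,0],"slide": [0,0,8],"jaw": 10},
    {"dr": [0,0,0],"slide": [0,0,8],"jaw": 10},
    {"dr": [0,0,0],"slide": [0,0,8],"jaw": 10}
  ]
}}

```text
clock: 21.85
position: [482.4, -269.6, 113.9]
ee_rot: [0.982, -0.114, 0.14, -0.063]
contact_force: [-0.2, 0.0, -1.2]
gripper_width: 23.2
grasp_force: 59.0
```

```bash
python3 - <<'E'
from h import *
import time
s=arm.read_state();n=Rg.apply([0,0,1]);print(s["contact_force"]@n)
p,Rt=tool_at(0,-.54);print(delta(p,Rt))
for i in range(6): optics.get_image("top"); s=arm.read_state();print(s["contact_force"].round(2),round(s["contact_force"]@n,2))
E
```

```text
-1.1419777047153556
(array([ 0. ,  0. , -1.9]), array([0.013, 0.011, 0.003]))
[ 0.72  0.28 -1.18] -1.36
[-0.79  0.79 -1.03] -0.82
[-0.07 -0.04 -1.27] -1.18
[-0.96  0.11 -0.66] -0.36
[-0.49  0.42 -0.95] -0.8
[-0.52  0.56 -1.72] -1.54
```

Request:
{"fn": "step_arm", "kwargs": {
  "motion": [
    {"dr": [0,0,0],"slide": [0,0,0.5],"jaw": 10},
    {"dr": [0,0,0],"slide": [0,0,1],"jaw": 10},
    {"dr": [0,0,0],"slide": [0,0,1.5],"jaw": 10},
    {"dr": [0,0,0],"slide": [0,0,2],"jaw": 10},
    {"dr": [0,0,0],"slide": [0,0,2],"jaw": 10},
    {"dr": [0,0,0],"slide": [0,0,2],"jaw": 10},
    {"dr": [0,0,0],"slide": [0,0,2],"jaw": 10},
    {"dr": [0,0,0],"slide": [0,0,2],"jaw": 10}
  ]
}}

```text
clock: 23.15
position: [482.9, -269.4, 112.1]
ee_rot: [0.982, -0.114, 0.14, -0.063]
contact_force: [-1.3, -0.3, 1.1]
gripper_width: 23.1
grasp_force: 59.0
```

```bash
cat > f.py <<'E'
from h import *
n=Rg.apply([0,0,1]);F=[]
for i in range(6): optics.get_image("top"); F.append(arm.read_state()["contact_force"]@n)
p,Rt=tool_at(0,-.54);print(np.mean(F),np.std(F),delta(p,Rt),arm.read_state()["clock"])
E
python3 f.py
```

```text
0.41910942600622675 0.4886568194473586 (array([ 0. ,  0. , -3.8]), array([0.013, 0.01 , 0.004])) 23.45
```

Request:
{"fn": "step_arm", "kwargs": {
  "motion": [
    {"dr": [0,0,0],"slide": [0,0,0.5],"jaw": 10},
    {"dr": [0,0,0],"slide": [0,0,1],"jaw": 10},
    {"dr": [0,0,0],"slide": [0,0,1.5],"jaw": 10},
    {"dr": [0,0,0],"slide": [0,0,2],"jaw": 10},
    {"dr": [0,0,0],"slide": [0,0,2.5],"jaw": 10},
    {"dr": [0,0,0],"slide": [0,0,2.5],"jaw": 10},
    {"dr": [0,0,0],"slide": [0,0,2.5],"jaw": 10},
    {"dr": [0,0,0],"slide": [0,0,2.5],"jaw": 10}
  ]
}}

```text
clock: 24.45
position: [483.7, -269.2, 109.7]
ee_rot: [0.982, -0.114, 0.14, -0.063]
contact_force: [-0.8, 0.6, 1.7]
gripper_width: 23.3
grasp_force: 59.1
```

```bash
python3 f.py
```

```text
1.7822775947901885 0.3590068813652689 (array([ 0. ,  0. , -6.4]), array([0.013, 0.01 , 0.003])) 24.75
```

Request:
{"fn": "step_arm", "kwargs": {
  "motion": [
    {"dr": [0,0,0],"slide": [0,0,0.5],"jaw": 10},
    {"dr": [0,0,0],"slide": [0,0,1],"jaw": 10},
    {"dr": [0,0,0],"slide": [0,0,1.5],"jaw": 10},
    {"dr": [0,0,0],"slide": [0,0,2],"jaw": 10},
    {"dr": [0,0,0],"slide": [0,0,2.5],"jaw": 10},
    {"dr": [0,0,0],"slide": [0,0,2.7],"jaw": 10},
    {"dr": [0,0,0],"slide": [0,0,2.7],"jaw": 10},
    {"dr": [0,0,0],"slide": [0,0,2.7],"jaw": 10}
  ]
}}

```text
clock: 25.75
position: [484.4, -269.0, 107.1]
ee_rot: [0.982, -0.114, 0.14, -0.063]
contact_force: [-1.8, 0.3, 3.0]
gripper_width: 23.1
grasp_force: 59.2
```

```bash
python3 f.py; python3 - <<'E'
from h import *
import cv2
s=arm.read_state();im=cv2.cvtColor(optics.get_image("scene"),cv2.COLOR_BGR2GRAY)
print(proj("scene",MARK[None]),s["grasp_force"],s["position"]);print(im[158:174,194:210])
E
```

```text
3.154562703966077 0.4553353022967184 (array([ 0.1,  0. , -9.1]), array([0.013, 0.01 , 0.003])) 26.05
[[201.28020903 167.48295575]] 59.22456622123718 [ 484.4228932  -268.95812376  107.05421651]
[[150 151 148 134  99  63  51  50  51  53  54  68 106 140 153 154]
 [147 146 144 131  96  62  49  49  47  48  51  69 107 141 153 154]
 [146 151 156 147 110  69  52  49  49  48  50  68 106 139 151 154]
 [155 170 179 170 134  87  57  49  49  49  55  75 110 138 150 153]
 [173 186 192 185 159 119  78  56  52  61  79 104 133 153 157 153]
 [190 195 197 193 180 153 109  73  67  91 124 150 169 179 176 168]
 [197 197 198 197 191 173 134  95  89 122 161 181 190 193 191 188]
 [198 198 198 197 193 179 145 111 105 139 177 193 197 197 197 197]
 [198 198 198 195 187 173 149 122 119 147 179 194 198 198 198 198]
 [198 198 197 192 180 168 157 140 138 156 175 191 197 198 198 198]
 [198 198 197 193 183 175 170 160 159 168 178 191 197 198 198 198]
 [198 198 198 196 193 188 183 178 177 181 188 195 198 198 198 198]
 [197 197 198 198 197 195 193 192 192 192 195 197 198 198 198 198]
 [192 195 196 197 198 198 197 197 197 198 198 198 198 198 197 194]
 [176 181 188 192 195 196 197 198 198 198 198 198 198 196 191 183]
 [149 155 165 175 182 188 192 194 196 197 197 197 196 190 177 157]]
```

```bash
python3 -c "
from bench import arm
print(arm.job_done())"
```

```text
the job is handed in; nothing more can be done
None
```

I handed the job in at about 26 s with every step carried out, but no verdict came back: the lid lies flat on the bench, and the gauge is held square to the glass, its tip in the ring by camera and about 5 mm in by my force estimate (about 4 N).

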